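# Line up the seasonings by height

## Task

Line up the pepper mill, the salt grinder, the tea tin and the dark cork-lidded jar by height on the board's row of cork discs: one upright in the middle of each disc, the tallest on the disc next to the glass vase, then shorter and shorter towards the amber tumbler. Leave the vase and the tumbler standing where they are.

Things in the scene. Friction and masses are not known exactly. Their poses are not given: they have to be found in the camera images.
- mill_mid (a point): dark wooden pepper mill, round, upright, 170 mm tall, 58 mm across at the foot narrowing to about 50 mm near the top; this point is on its axis half-way up, 85 mm above its underside; z is its axis, up. About 0.2 kg; can be gripped at this height in any direction
- grinder_mid (a point): salt grinder, clear glass body with a white ribbed head, round, upright, 129 mm tall, body 49 mm across; this point is on its axis half-way up, 64.5 mm above its underside; z is its axis, up. About 0.3 kg; grip the body, in any direction
- tin_mid (a point): black tea tin, rectangular, upright, 93 mm tall with a closed lid (fixed); 52 mm along its x, 62 mm along its y; this point is at its middle, 46.5 mm above its underside; x, y along its sides, z up. About 0.16 kg; grip it across x
- jar_mid (a point): squat dark glass jar with a cork lid (fixed), round, upright, 75 mm tall, 66 mm across; this point is on its axis half-way up, 37.5 mm above its underside; z is its axis, up. About 0.3 kg; can be gripped at this height in any direction
- disc_a_top (a point): one of four identical round cork discs, 92 mm across, fixed in a straight row (105 mm apart, centre to centre) on a low wooden board that is 115 mm deep and 455 mm long; this point is the centre of the disc's top face, 13 mm above the worktop; z up. The discs' names say nothing of their order in the row
- disc_b_top (a point): one of four identical round cork discs, 92 mm across, fixed in a straight row (105 mm apart, centre to centre) on a low wooden board that is 115 mm deep and 455 mm long; this point is the centre of the disc's top face, 13 mm above the worktop; z up. The discs' names say nothing of their order in the row
- disc_c_top (a point): one of four identical round cork discs, 92 mm across, fixed in a straight row (105 mm apart, centre to centre) on a low wooden board that is 115 mm deep and 455 mm long; this point is the centre of the disc's top face, 13 mm above the worktop; z up. The discs' names say nothing of their order in the row
- disc_d_top (a point): one of four identical round cork discs, 92 mm across, fixed in a straight row (105 mm apart, centre to centre) on a low wooden board that is 115 mm deep and 455 mm long; this point is the centre of the disc's top face, 13 mm above the worktop; z up. The discs' names say nothing of their order in the row
- vase: small clear glass vase with a green sprig, belly 43 mm across, 114 mm tall with the sprig; stands on the worktop at one end of the row, in line with the discs, its centre 112.5 mm from the centre of the nearest disc; origin at the centre of its underside. Which end it stands at varies. Leave it standing
- tumbler: open tumbler of amber-tinted glass, 74 mm across, 82 mm tall; stands on the worktop at the other end of the row, its centre 112.5 mm from the centre of the nearest disc; origin at the centre of its underside. Leave it standing
There are look-alikes about, which are no part of the job. Leave any red look-alike of the vase alone.

How it is judged:
By the outcome, as a careful person would: the job done as asked, in the order asked, and still so for the second after the job is handed in, with the robot touching nothing.
It also fails if it takes over 125 s, if anything falls off the work surface, if the arm or the gripper's body presses on something with over 40 N, if the wrist force passes 120 N, or if a joint passes its speed limit or range.

## Robot

A 7-joint arm with a two-finger parallel gripper is mounted at the origin on a cart in front of the work surface, level with it; the furniture and walls round the work are solid. World frame = base frame: x ahead of the robot, y to its left, z up, the work surface at z = 0. Lengths are in m, angles in rad, forces in N, time in s.
With the tool pointing down it reaches from about 0.35 to 0.9 m from the base axis. Payload 8.1 kg.
Tool frame: the origin (TCP) lies at the very end of the fingers, on their centre line; the grasp point (between the pads) lies arm.hold_point_z behind it (arm.hold_point_z is the distance from the TCP to the grasp point, in m); z points along the fingers, y is the line along which they close (so a half turn about z gives the same grasp; the last joint's range is limited). The gripper opens to 92 mm and grips with 3 to 60 N. Pads are 19 mm wide; open, the fingers measure 130 mm over their backs; the gripper's body (75 mm by 190 mm) begins 47 mm behind the grasp point.
Start: joints at [1.012, 0.434, 0.025, 1.573, -0.012, 1.134, -0.075], TCP at [0.275, -0.561, 0.196] pointing down, gripper open.
Joint ranges: [-2.62, 2.62], [-0.44, 2.09], [-1.27, 1.32], [0.08, 2.57], [-1.32, 4.46], [0.12, 2], [-2.74, 2.74]. Speed limits (rad/s): [2.22, 2.22, 3.01, 3.01, 3.14, 3.14, 3.14].

## Interface

Orientations are given as a rotation vector (axis times angle).
In Python, from cell import arm, vision, job, cut_out gives the robot as it stands. The module is installed in compiled form; this text tells all that it offers.
- The arm moves only by the tool play_rows, never from a script. Its argument "increments" is text: rows parted by semicolons, each of 5 numbers parted by spaces: the shift along the tool's x, y, z in cm, then the turn about the tool's z in degrees, then the opening, from -1 (shut) to 1 (fully open), so that 0 is half open. A call has 1 to 5 rows; each row shifts and turns the commanded pose from where the row before left it, along the tool's axes as they then stand; what a row does not reach is not made up. A row lasts 1/12 s, in which the tool goes at most 41.7 mm and 7.16 degrees, less where a joint would pass 70% of its speed; a pose out of reach is approached as far as the arm can. A call is refused whole if a number of a shift passes 4.17 or a number of a turn 7.16, either way. A call with a gripper value outside its range is refused whole. The fingers move at their own pace and stop on an object; "grip_force" is the grip in N (left out, the last holds). Time passes only in rows, so rows that do not move let the fingers close. It gives the time, the measured TCP pose, the force, the opening and the grip force at its end, in the units of the state.
- arm.observe(): the state, without advancing time (a new reading comes with each control period).
- vision.get_image(name): name is "scene" or "side" or "wrist"; returns a dict with "frame" (480x640x3 uint8, red, green, blue), "z_map" (480x640 float32, m along the optical axis (not along the pixel's ray), 0 where there is no reading), "mtx" (3x3 intrinsics, pixels), "cam_to_world" (4x4, takes a point from camera to world coordinates). Camera axes: x right, y up, looking along -z (the intrinsics and any distortion apply to the point x, -y, -z); pixel columns grow to the right and rows downward; lengths in m; the calibration is good to about 2 mm. A picture is of the moment at which its call begins.
- job.sign_off(): hands the job in; it is judged then, once.
Trained networks look in a picture, given as the dict that the camera call returned (one of the last four; its "shot" number tells which), for a name from the list of things; names that differ only in an ending like _2 or _b are one class to them, and where a whole thing is asked for, a point or a joint stands for the part that bears it (a point fixed in the world has none). Each returns a list of dicts, best first, with "confidence" (0 to 1); they miss things now and then, are a little off and sometimes report something else, mostly with a low value. They report only what shows in the picture. A call takes as long as a camera call. They do not tell look-alikes from the thing itself.
- cut_out(query, picture): "mask" (480x640 bool, what is visible of it) and "point" ([row, column] in pixels, amid what is visible of it).
The state is a dict: "clock": time; "joints": joint angles; "dq": joint speeds; "joint_efforts": joint torques, N m; "position": TCP position; "ee_rot": TCP orientation; "force": force on the tool from outside, world axes, zero at the start; "ft_torque": the same for the moment, N m; "width": opening from 0.0 (shut) to 1.0 (fully open); "gripper_force": force on a finger pad.
Only numpy, scipy, OpenCV 4.12 (cv2) and the standard library are available. Lean on these libraries where they do the work, as an engineer would, in place of code of your own. Each camera call takes 0.05 s, during which the arm holds its last target. There are 200 camera calls.

## Working session

There is one attempt and no reset: what is moved stays moved. The work goes in short steps, Python scripts to look and compute and a tool call to move; the robot and the scene stay as the last step left them, time stands still between calls to the robot, and variables do not carry over. Pictures are saved under pics/ and viewed, at most 14 in all, crops included, and the job is handed in when it is done.

Besides the shell and the picture viewer there is one more tool, called after ">>>" as name(argument=value, ...), one argument or row to a line, values as JSON. play_rows: Moves the arm, as the interface text tells. Its arguments: {"type":"object","properties":{"increments":{"type":"string"},"grip_force":{"type":"number"}},"required":["increments"]}

```bash
mkdir -p pics; cat > h.py <<'E'
import numpy as np, cv2
from cell import arm, vision, job, cut_out
def world(p, mask=None):
    z=p["z_map"]; K=p["mtx"]; T=p["cam_to_world"]
    v,u=np.mgrid[0:480,0:640]
    P=np.stack([(u-K[0,2])/K[0,0]*z, -(v-K[1,2])/K[1,1]*z, -z],-1)
    W=P@T[:3,:3].T+T[:3,3]
    W[z<=0]=np.nan
    return W if mask is None else W[mask&(z>0)]
def save(p,n): cv2.imwrite(f"pics/{n}.png",p["frame"][:,:,::-1])
E
python3 - <<'E'
from h import *
s=arm.observe(); print({k:np.round(v,3) for k,v in s.items()}, arm.hold_point_z)
for n in ("scene","side"):
    p=vision.get_image(n); save(p,n+"0"); print(n,p["mtx"].round(1).tolist(),p["cam_to_world"].round(3).tolist())
    for q in ("mill_mid","grinder_mid","tin_mid","jar_mid","disc_a_top","vase","tumbler"):
        for d in cut_out(q,p):
            W=world(p,d["mask"])
            if len(W)==0: print(q,"nodepth",d["point"]);continue
            print(q,round(d["confidence"],2),np.round(d["point"]),len(W),"med",np.nanmedian(W,0).round(3),"lo",np.nanpercentile(W,3,0).round(3),"hi",np.nanpercentile(W,97,0).round(3))
E
```

```text
{'clock': np.float64(0.0), 'joints': array([ 1.012,  0.435,  0.025,  1.574, -0.012,  1.134, -0.075]), 'dq': array([-0.001,  0.   , -0.001,  0.001,  0.001, -0.   , -0.002]), 'joint_efforts': array([-1.0000e-03, -6.6786e+01,  9.8500e-01, -3.1447e+01, -6.1000e-02,
        4.3000e-02,  0.0000e+00]), 'position': array([ 0.275, -0.561,  0.195]), 'ee_rot': array([-3.059e+00, -7.090e-01,  1.000e-03]), 'force': array([ 0.37 ,  0.356, -0.254]), 'ft_torque': array([0.025, 0.027, 0.026]), 'gripper_force': np.float64(0.0), 'width': np.float64(0.997)} 0.0188
scene [[590.5, 0.0, 315.0], [0.0, 590.5, 238.2], [0.0, 0.0, 1.0]] [[-0.727, 0.424, -0.54, -0.386], [-0.686, -0.45, 0.571, 0.825], [-0.001, 0.786, 0.618, 1.006], [0.0, 0.0, 0.0, 1.0]]
mill_mid 0.92 [290. 199.] 1148 med [0.47  0.292 0.087] lo [0.46  0.268 0.011] hi [0.494 0.308 0.158]
grinder_mid 0.61 [287. 255.] 925 med [0.399 0.196 0.08 ] lo [0.388 0.172 0.01 ] hi [0.423 0.208 0.129]
grinder_mid 0.41 [240. 341.] 554 med [ 0.427 -0.128  0.012] lo [ 0.389 -0.171  0.007] hi [ 0.467 -0.09   0.016]
tin_mid 0.82 [339. 192.] 1382 med [0.385 0.381 0.0
[... 438 characters left out ...]
9 0.291 0.105]
tumbler 0.95 [176. 402.] 774 med [ 0.453 -0.435  0.053] lo [ 0.423 -0.488  0.002] hi [ 0.495 -0.414  0.08 ]
side [[535.4, 0.0, 315.1], [0.0, 535.4, 240.4], [0.0, 0.0, 1.0]] [[0.698, 0.629, -0.341, -0.135], [-0.716, 0.615, -0.331, -0.577], [0.001, 0.475, 0.88, 1.59], [0.0, 0.0, 0.0, 1.0]]
mill_mid 0.62 [178. 263.] 440 med [0.477 0.267 0.095] lo [0.462 0.255 0.007] hi [0.505 0.324 0.163]
tin_mid 0.95 [184. 226.] 506 med [0.399 0.353 0.079] lo [0.381 0.337 0.008] hi [0.43  0.396 0.098]
tin_mid 0.61 [165. 234.] 323 med [0.478 0.419 0.059] lo [0.452 0.401 0.004] hi [0.508 0.459 0.076]
jar_mid 0.79 [165. 233.] 376 med [0.479 0.422 0.059] lo [0.451 0.401 0.001] hi [0.518 0.466 0.077]
```

View pics/scene0.png

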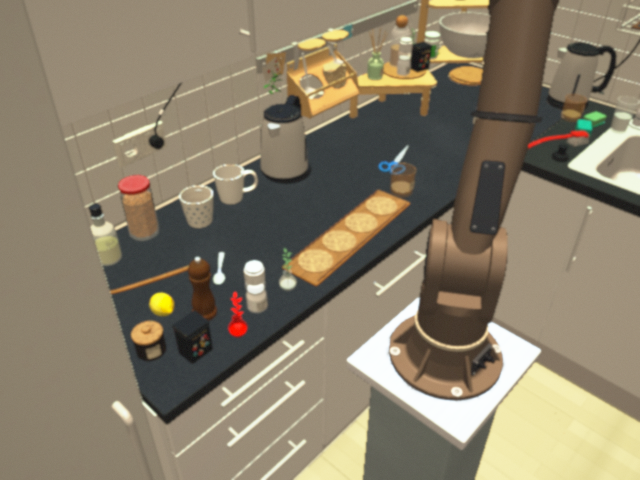

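View pics/side0.png

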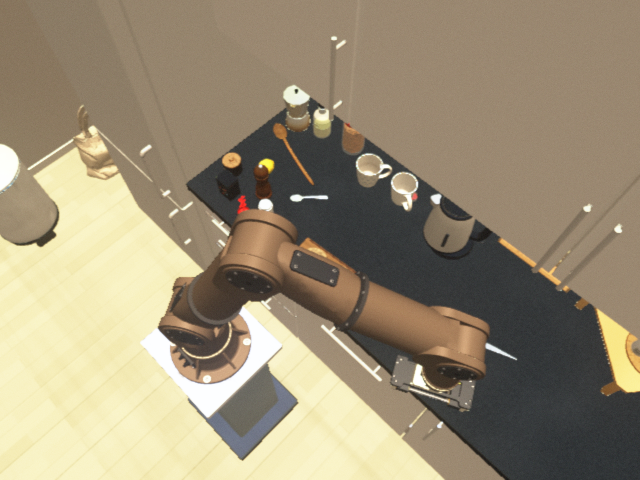

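The scene view shows the row of discs from (315,262), next to the green vase at (288,280), to (381,206), next to the tumbler at (403,178). The mill (202,290), grinder (256,287), tin (193,338) and jar (150,340) are at the left, with the red look-alike at (237,325) among them. In the side view the arm hides the board. Next I measure positions precisely.

```bash
cat >> h.py <<'E'
from scipy.optimize import least_squares
def circ(P, c0, r=None):
    P=P[:,:2]
    f=(lambda x: np.hypot(*(P-x[:2]).T)-(r if r else x[2]))
    s=least_squares(f, list(c0)+([] if r else [0.025]), loss="soft_l1", f_scale=0.002)
    return s.x.round(4), round(float(np.sqrt(np.mean(s.fun**2))),4)
E
python3 - <<'E'
from h import *
for n in ("scene","side"):
    p=vision.get_image(n); W=world(p).reshape(-1,3); C=p["frame"].reshape(-1,3).astype(int)
    print(n)
    def sel(c,rad,z0,z1):
        return W[(np.hypot(W[:,0]-c[0],W[:,1]-c[1])<rad)&(W[:,2]>z0)&(W[:,2]<z1)]
    for nm,c,bands in (("mill",(.482,.288),[(.02,.05),(.05,.08),(.08,.11),(.11,.135),(.135,.15),(.15,.18)]),("grinder",(.408,.19),[(.01,.03),(.03,.06),(.06,.08),(.08,.1),(.1,.12),(.12,.135)]),("jar",(.48,.44),[(.01,.03),(.03,.05),(.05,.07),(.07,.08)]),("vase",(.405,.087),[(.005,.02),(.02,.035),(.035,.05)]),("red",(.37,.275),[(.005,.02),(.02,.035),(.035,.05),(.05,.12)])):
        for b in bands:
            P=sel(c,.05,*b)
            if len(P)>15: print(nm,b,len(P),*circ(P,c))
    P=sel((.405,.37),.06,.084,.105); print("tin top",len(P))
    if len(P)>20:
        r=cv2.minAreaRect((P[:,:2]*1000).astype(np.float32)); print(r, P.mean(0).round(4))
    # board
    m=(W[:,0]>.3)&(W[:,0]<.55)&(W[:,1]>-.42)&(W[:,1]<.06)&(W[:,2]>.004)&(W[:,2]<.022)&(C[:,0]-C[:,2]>30)
    if m.sum()>100: print("board",m.sum(),cv2.minAreaRect((W[m][:,:2]*1000).astype(np.float32)), np.nanmedian(W[m][:,2]).round(4))
    for d in cut_out("disc_a_top",p):
        P=world(p,d["mask"])
        e=cv2.fitEllipse((P[:,:2]*1000).astype(np.float32)[cv2.convexHull((P[:,:2]*1000).astype(np.float32),returnPoints=False)[:,0]])
        print("disc",round(d["confidence"],2),e)
E
```

```text
scene
mill (0.02, 0.05) 222 [0.4871 0.2841 0.0257] 0.0019
mill (0.05, 0.08) 230 [0.4864 0.2842 0.0205] 0.0028
mill (0.08, 0.11) 146 [0.4862 0.2833 0.0194] 0.0021
mill (0.11, 0.135) 170 [0.4874 0.2826 0.0234] 0.0018
mill (0.135, 0.15) 160 [0.4866 0.2827 0.0221] 0.0024
mill (0.15, 0.18) 169 [0.4834 0.2852 0.0113] 0.005
grinder (0.01, 0.03) 129 [0.4131 0.184  0.0244] 0.0016
grinder (0.03, 0.06) 197 [0.4132 0.1843 0.0226] 0.0023
grinder (0.06, 0.08) 126 [0.4129 0.1839 0.0227] 0.002
grinder (0.08, 0.1) 118 [0.4135 0.1836 0.0226] 0.0019
grinder (0.1, 0.12) 157 [0.4128 0.1843 0.022 ] 0.0019
grinder (0.12, 0.135) 199 [0.4107 0.1857 0.0152] 0.0048
jar (0.01, 0.03) 188 [0.4795 0.4388 0.0314] 0.0014
jar (0.03, 0.05) 206 [0.4807 0.4382 0.0321] 0.0017
jar (0.05, 0.07) 571 [0.4801 0.4388 0.0259] 0.0075
jar (0.07, 0.08) 56 [0.4791 0.4392 0.0071] 0.0027
vase (0.005, 0.02) 98 [0.4158 0.0734 0.0328] 0.0037
vase (0.02, 0.035) 115 [0.4071 0.087  0.0155] 0.0035
vase (0.035, 0.05) 74 [0.4073 0.0868 0.0092] 0.0026
red (0.005, 0.02) 70 [0.3814 0.2706 0.0208] 0.0049
red (0.02, 0.035) 153 [0.3808 0.2716 0.016
[... 919 characters left out ...]
 0.12) 17 [0.4135 0.1808 0.0207] 0.0022
grinder (0.12, 0.135) 121 [0.4135 0.179  0.0155] 0.0053
jar (0.01, 0.03) 41 [0.4847 0.4375 0.0334] 0.0029
jar (0.03, 0.05) 52 [0.4824 0.4352 0.0323] 0.0025
jar (0.05, 0.07) 226 [0.4807 0.4333 0.0255] 0.0076
jar (0.07, 0.08) 21 [0.4652 0.4353 0.0176] 0.0081
red (0.005, 0.02) 39 [0.3737 0.2689 0.0402] 0.0106
red (0.035, 0.05) 22 [0.3836 0.2696 0.0102] 0.0029
red (0.05, 0.12) 50 [0.3817 0.2639 0.0072] 0.0029
tin top 239
((407.6135559082031, 368.6044921875), (64.31720733642578, 52.32420349121094), 89.12776184082031) [0.4063 0.3673 0.0927]
board 353 ((469.5053405761719, -53.87382507324219), (42.49211120605469, 207.15216064453125), 13.175458908081055) 0.0107
```

Heights and sizes match what was given. The row is d1 (0.4185,-0.026), d2 (0.4285,-0.130), d3 (0.439,-0.235), d4 (0.449,-0.339). I raise the tool, turn it so the fingers close along world x, and look from above the board.

>>> play_rows(
  increments="0 0 -1.2 -7.1 1; 0 0 -1.2 -7.1 1; 0 0 -1.2 -7.1 1; 0 0 -1.2 -7.1 1; 0 0 -1.2 -7.1 1",
)

```text
clock: 1.42
position: [0.275, -0.5612, 0.2569]
ee_rot: [2.693, 1.617, -0.0]
force: [0.1, 0.6, -0.1]
width: 1.001
gripper_force: 0.0
```

>>> play_rows(
  increments="0 0 -1.2 -7.1 1; 0 0 -1.2 -7.1 1; 0 0 -1.2 -7.1 1; 0 0 -1.2 -7.1 1; 0 0 0 0 1",
)

```text
clock: 1.83
position: [0.2755, -0.5622, 0.3067]
ee_rot: [2.212, 2.225, -0.001]
force: [0.0, -0.4, 0.8]
width: 1.0
gripper_force: 0.0
```

>>> play_rows(
  increments="3.2 1.4 0 0 1; 3.2 1.4 0 0 1; 3.2 1.4 0 0 1; 3.2 1.4 0 0 1; 3.2 1.4 0 0 1",
)

```text
clock: 2.25
position: [0.3452, -0.3995, 0.3035]
ee_rot: [-2.227, -2.216, -0.0]
force: [1.3, 0.3, -0.0]
width: 1.001
gripper_force: 0.0
```

>>> play_rows(
  increments="3.2 1.4 0 0 1; 3.2 1.4 0 0 1; 3.2 1.4 0 0 1; 3.2 1.4 0 0 1; 0 0 0 0 1",
)

```text
clock: 2.67
position: [0.4041, -0.2658, 0.3042]
ee_rot: [-2.216, -2.226, -0.005]
force: [0.6, -0.3, -0.2]
width: 0.999
gripper_force: 0.0
```

```bash
python3 - <<'E'
from h import *
p=vision.get_image("wrist"); save(p,"w1"); print(p["cam_to_world"].round(3).tolist())
W=world(p);print(np.nanmin(W.reshape(-1,3),0),np.nanmax(W.reshape(-1,3),0))
p2=vision.get_image("scene"); p3=vision.get_image("side"); save(p3,"s1")
for n,q in (("wrist",p),("scene",p2),("side",p3)):
  for nm in ("disc_a_top","tumbler","vase"):
    for d in cut_out(nm,q):
        P=world(q,d["mask"]); 
        if len(P)<30: continue
        P=(P[:,:2]*1000).astype(np.float32); z=np.nanmedian(world(q,d["mask"])[:,2])
        e=cv2.fitEllipse(cv2.convexHull(P)[:,0]); print(n,nm,round(d["confidence"],2),np.round(e[0]),np.round(e[1]),z.round(3),np.round(d["point"]))
E
```

```text
[[1.0, -0.004, -0.002, 0.403], [0.005, 0.953, 0.303, -0.183], [0.001, -0.303, 0.953, 0.494], [0.0, 0.0, 0.0, 1.0]]
[-1.05821176 -0.96936958 -0.91000128] [0.9297941 0.2646975 0.4517811]
wrist disc_a_top 0.93 [416. -43.] [56. 90.] 0.014 [ 17. 325.]
wrist tumbler 0.91 [ 456. -451.] [70. 71.] 0.035 [315. 351.]
scene disc_a_top 0.7 [419. -27.] [91. 97.] 0.012 [260. 315.]
scene tumbler 0.66 [ 491. -500.] [ 83. 236.] 0.052 [175. 401.]
scene vase 0.86 [435.  58.] [ 47. 133.] 0.029 [278. 288.]
scene vase 0.83 [418. 242.] [ 58. 146.] 0.031 [326. 235.]
side disc_a_top 0.85 [420. -32.] [86. 90.] 0.013 [262. 313.]
side tumbler 0.79 [ 463. -450.] [72. 92.] 0.035 [335. 425.]
```

View pics/w1.png

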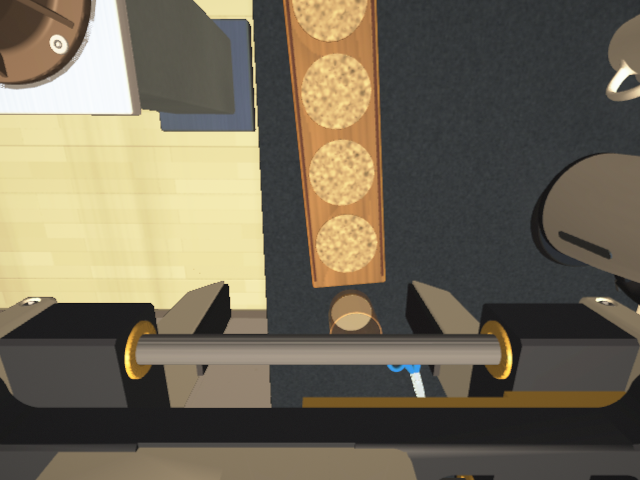

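The wrist view shows discs at (336,91), (342,172) and (347,243), a fourth cut off at the top, and the tumbler at (352,315). I segment the cork by colour to get centres from every camera.

```bash
python3 - <<'E'
from h import *
for n in ("wrist","scene","side"):
    p=vision.get_image(n); W=world(p); hsv=cv2.cvtColor(p["frame"],cv2.COLOR_RGB2HSV)
    if n=="wrist": print(hsv[91,336],hsv[172,342],hsv[132,320],hsv[60,360])
    # cork lighter than the board
    m=(np.abs(W[...,2]-.012)<.01)&(W[...,0]>.33)&(W[...,0]<.53)&(W[...,1]>-.45)&(W[...,1]<.06)
    g=cv2.GaussianBlur(p["frame"],(3,3),0)[...,2].astype(np.uint8)   # blue channel separates cork from wood
    t,_=cv2.threshold(g[m],0,255,cv2.THRESH_OTSU) if m.sum()>50 else (0,0)
    w=p["frame"][...,0].astype(int)-p["frame"][...,2]
    mm=(m&(hsv[...,1]>60)).astype(np.uint8)
    gm=(m&(hsv[...,1]>60)); t,_=cv2.threshold(hsv[...,2][gm],0,255,cv2.THRESH_OTSU)
    k=(gm&(hsv[...,2]>t)).astype(np.uint8); k=cv2.morphologyEx(k,cv2.MORPH_OPEN,np.ones((3,3),np.uint8))
    N,L,S,_=cv2.connectedComponentsWithStats(k)
    for i in range(1,N):
        if S[i,4]<150: continue
        P=W[L==i]; e=cv2.fitEllipse(cv2.convexHull((P[:,:2]*1000).astype(np.float32))[:,0])
        print(n,S[i].tolist(),np.round(e[0],1),np.round(e[1],1),P[:,2].mean().round(4))
E
```

```text
[ 19 118 227] [ 19 117 229] [ 15 148 208] [ 18 120 195]
wrist [295, 0, 73, 34, 1623] [415.7 -47.6] [47.6 86.8] 0.0139
wrist [303, 45, 75, 179, 8023] [ 425.8 -202.3] [119.3 241.6] 0.0135
wrist [318, 209, 63, 72, 3033] [ 446.3 -355.5] [ 97.3 125.6] 0.0134
scene [291, 193, 114, 91, 3392] [ 425.3 -176.3] [138.1 528.9] 0.0107
side [290, 241, 127, 102, 3612] [ 432.1 -195.2] [149.4 520.6] 0.012
```

```bash
cat >> h.py <<'E'
def ortho(p,z,x0,x1,y0,y1):   # top view of plane z, 1 mm per px, rows=x, cols=y
    X,Y=np.meshgrid(np.arange(x0,x1,.001),np.arange(y0,y1,.001),indexing="ij")
    P=np.stack([X,Y,np.full_like(X,z)],-1); T=p["cam_to_world"]; K=p["mtx"]
    c=(P-T[:3,3])@T[:3,:3]
    u=K[0,0]*c[...,0]/-c[...,2]+K[0,2]; v=K[1,1]*-c[...,1]/-c[...,2]+K[1,2]
    return cv2.remap(p["frame"],u.astype(np.float32),v.astype(np.float32),cv2.INTER_LINEAR)
E
python3 - <<'E'
from h import *
out=[]
for n in ("wrist","scene","side"):
    p=vision.get_image(n); o=ortho(p,.013,.34,.54,-.46,.06); out.append(o)
    g=cv2.GaussianBlur(cv2.cvtColor(o,cv2.COLOR_RGB2LAB)[...,0],(7,7),2)
    c=cv2.HoughCircles(g,cv2.HOUGH_GRADIENT,1,80,param1=60,param2=12,minRadius=43,maxRadius=49)
    if c is not None: print(n,[(round(.34+a[1]/1000,4),round(-.46+a[0]/1000,4),a[2]) for a in sorted(c[0].tolist(),reverse=True)])
cv2.imwrite("pics/ortho.png",np.vstack(out)[...,::-1])
E
```

```text
wrist [(0.4255, -0.1305, 45.099998474121094), (0.4345, -0.2365, 44.0), (0.4475, -0.3405, 45.0)]
scene [(0.4295, -0.1335, 47.29999923706055), (0.4485, -0.3405, 48.400001525878906)]
side [(0.4175, -0.0265, 44.0), (0.4275, -0.1325, 45.099998474121094), (0.4375, -0.2375, 45.099998474121094), (0.4495, -0.3425, 46.20000076293945)]
```

View pics/ortho.png

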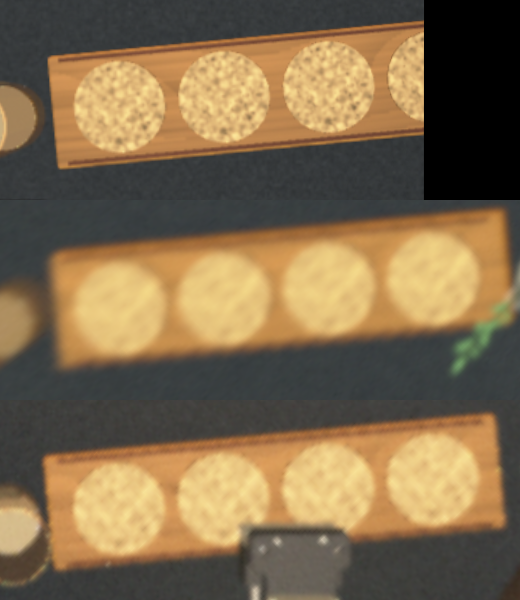

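Above the board all three cameras agree within about 2 mm: d1 (0.4175,-0.027), d2 (0.427,-0.1315), d3 (0.437,-0.2365), d4 (0.447,-0.341). On to the position above the mill.

>>> play_rows(
  increments="3.9 0.6 0 0 1; 3.9 0.6 0 0 1; 3.9 0.6 0 0 1; 3.9 0.6 0 0 1; 3.9 0.6 0 0 1",
)

```text
clock: 3.98
position: [0.4309, -0.0764, 0.3045]
ee_rot: [2.221, 2.221, 0.0]
force: [1.2, -0.8, -0.6]
width: 1.003
gripper_force: 0.0
```

>>> play_rows(
  increments="3.9 0.6 0 0 1; 3.9 0.6 0 0 1; 3.9 0.6 0 0 1; 3.9 0.6 0 0 1; 3.9 0.6 0 0 1",
)

```text
clock: 4.4
position: [0.4609, 0.1187, 0.3045]
ee_rot: [2.221, 2.221, 0.001]
force: [1.3, -0.4, -1.1]
width: 1.003
gripper_force: 0.0
```

>>> play_rows(
  increments="3.9 0.6 0 0 1; 3.9 0.6 0 0 1; 3.9 0.6 0 0 1; 3.9 0.6 0 0 1; 0 0 0 0 1",
)

```text
clock: 4.82
position: [0.483, 0.2814, 0.3038]
ee_rot: [-2.208, -2.228, -0.004]
force: [-0.9, -0.0, -0.4]
width: 0.998
gripper_force: 0.0
```

```bash
python3 - <<'E'
from h import *
p=vision.get_image("wrist"); save(p,"w2")
s=arm.observe(); print(s["position"],s["ee_rot"],s["joints"].round(2))
W=world(p).reshape(-1,3)
for nm,c,bands in (("mill",(.487,.281),[(.05,.1),(.1,.15),(.15,.18)]),("grinder",(.413,.182),[(.02,.06),(.06,.1),(.1,.125)]),("jar",(.481,.436),[(.01,.05),(.05,.08)])):
  for b in bands:
    P=W[(np.hypot(W[:,0]-c[0],W[:,1]-c[1])<.05)&(W[:,2]>b[0])&(W[:,2]<b[1])]
    if len(P)>15: print(nm,b,len(P),*circ(P,c),"box",((P.max(0)+P.min(0))/2).round(4),np.ptp(P,axis=0).round(3))
P=W[(np.hypot(W[:,0]-.4065,W[:,1]-.371)<.06)&(W[:,2]>.084)&(W[:,2]<.105)]
if len(P)>15: print("tin",cv2.minAreaRect((P[:,:2]*1000).astype(np.float32)))
E
```

```text
[0.48354494 0.27775233 0.30376499] [-2.21137293e+00 -2.22727752e+00 -9.65008099e-04] [-0.06  0.35 -0.76  1.52  0.24  1.37 -0.84]
mill (0.05, 0.1) 328 [0.4849 0.2802 0.0239] 0.0019 box [0.4844 0.295  0.0659] [0.047 0.026 0.032]
mill (0.1, 0.15) 566 [0.4851 0.2817 0.0228] 0.0013 box [0.4853 0.2812 0.1323] [0.049 0.05  0.035]
mill (0.15, 0.18) 1192 [0.485  0.2817 0.0142] 0.005 box [0.4852 0.2814 0.1608] [0.042 0.042 0.022]
grinder (0.02, 0.06) 400 [0.4106 0.1829 0.0236] 0.0013 box [0.4115 0.1911 0.0401] [0.048 0.034 0.04 ]
grinder (0.06, 0.1) 368 [0.4107 0.1827 0.0232] 0.0008 box [0.4114 0.1919 0.0801] [0.047 0.031 0.039]
grinder (0.1, 0.125) 436 [0.411  0.1833 0.0218] 0.0011 box [0.4109 0.186  0.1125] [0.046 0.041 0.025]
jar (0.01, 0.05) 107 [0.4788 0.4373 0.0325] 0.0001 box [0.4795 0.4126 0.0301] [0.054 0.016 0.038]
jar (0.05, 0.08) 2821 [0.4788 0.4378 0.023 ] 0.0079 box [0.4793 0.4371 0.0644] [0.065 0.066 0.028]
tin ((404.576416015625, 371.5649719238281), (51.51381301879883, 61.00522232055664), 1.2316373586654663)
```

View pics/w2.png

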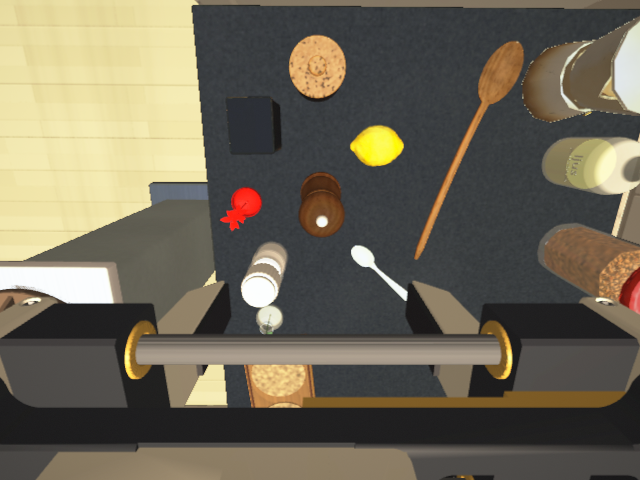

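The wrist view confirms the layout: mill (322,205), grinder (264,275), red look-alike (240,208), tin (252,125), jar (317,67), lemon off to the side at (377,146). Nothing stands in the fingers' way, so I lower onto the mill's head.

>>> play_rows(
  increments="0.4 0 3 0 1; 0.4 0 3 0 1; 0 0 3 0 1; 0 0 3 0 1; 0 0 3 0 1",
)

```text
clock: 5.28
position: [0.4852, 0.2796, 0.153]
ee_rot: [2.222, 2.22, 0.0]
force: [-0.1, 0.1, 0.4]
width: 1.002
gripper_force: 0.0
```

>>> play_rows(
  increments="0 0 1.5 0 1; 0 0 1.5 0 1; 0 0 1.3 0 1; 0 0 0 0 1; 0 0 0 0 1",
)

```text
clock: 5.7
position: [0.4849, 0.2797, 0.111]
ee_rot: [2.222, 2.221, -0.002]
force: [-0.3, 0.3, 0.2]
width: 1.001
gripper_force: 0.0
```

>>> play_rows(
  increments="0.15 0 0 0 0.3; 0 0 0 0 -0.2; 0 0 0 0 -0.5; 0 0 0 0 -0.5; 0 0 0 0 -0.5",
  grip_force=25,
)

```text
clock: 6.12
position: [0.4852, 0.2824, 0.1117]
ee_rot: [2.221, 2.221, 0.001]
force: [0.2, -0.9, -0.2]
width: 0.686
gripper_force: 0.0
```

>>> play_rows(
  increments="0 0 0 0 -0.5; 0 0 0 0 -0.5; 0 0 0 0 -0.5; 0 0 0 0 -0.5; 0 0 0 0 -0.5",
)

```text
clock: 6.53
position: [0.485, 0.2823, 0.1112]
ee_rot: [2.221, 2.222, 0.0]
force: [0.4, 0.4, 0.0]
width: 0.479
gripper_force: 23.1
```

>>> play_rows(
  increments="0 0 -1 0 -0.6; 0 0 -3 0 -0.6; 0 0 -4 0 -0.6; 0 0 -4 0 -0.6; 0 0 -3.5 0 -0.6",
)

```text
clock: 6.95
position: [0.4844, 0.2826, 0.2692]
ee_rot: [-2.22, -2.222, -0.001]
force: [1.2, 0.9, -2.0]
width: 0.48
gripper_force: 22.8
```

>>> play_rows(
  increments="-1 -0.2 0 0 -0.6; -2 -0.4 0 0 -0.6; -3 -0.65 0 0 -0.6; -3 -0.65 0 0 -0.6; -3 -0.65 0 0 -0.6",
)

```text
clock: 7.37
position: [0.4585, 0.1613, 0.2662]
ee_rot: [-2.22, -2.223, 0.001]
force: [-0.5, 0.1, -2.2]
width: 0.472
gripper_force: 22.8
```

>>> play_rows(
  increments="-3 -0.65 0 0 -0.6; -3 -0.65 0 0 -0.6; -3 -0.65 0 0 -0.6; -3 -0.65 0 0 -0.6; -3 -0.65 0 0 -0.6",
)

```text
clock: 7.78
position: [0.426, 0.0111, 0.2665]
ee_rot: [2.221, 2.222, -0.0]
force: [0.5, 0.3, -2.0]
width: 0.476
gripper_force: 22.8
```

>>> play_rows(
  increments="-2.5 -0.6 0 0 -0.6; -1.45 -0.35 0 0 -0.6; 0 0 0 0 -0.6; 0 0 0 0 -0.6; 0 0 0 0 -0.6",
)

```text
clock: 8.2
position: [0.4175, -0.0262, 0.2664]
ee_rot: [-2.22, -2.223, -0.001]
force: [0.1, 0.1, -1.9]
width: 0.475
gripper_force: 22.8
```

```bash
python3 - <<'E'
from h import *
s=arm.observe(); print(s["position"],s["ee_rot"],s["width"],s["gripper_force"],s["force"])
for n in ("scene","side"):
    p=vision.get_image(n); save(p,n+"3"); W=world(p).reshape(-1,3)
    for b in [(.15,.18),(.18,.2),(.2,.22),(.22,.25)]:
        P=W[(np.hypot(W[:,0]-s["position"][0],W[:,1]-s["position"][1])<.035)&(W[:,2]>b[0])&(W[:,2]<b[1])]
        if len(P)>15: print(n,b,len(P),*circ(P,s["position"][:2]),P.min(0).round(3))
E
```

```text
[ 0.41752007 -0.02616575  0.2664345 ] [-2.22013724e+00 -2.22266924e+00 -8.13398229e-04] 0.4745642108466093 22.837401882279664 [ 0.14887953  0.14279417 -1.91348709]
scene (0.15, 0.18) 212 [ 0.4168 -0.0245  0.0271] 0.0024 [ 0.386 -0.048  0.152]
scene (0.18, 0.2) 160 [ 0.4169 -0.0248  0.0259] 0.0019 [ 0.387 -0.044  0.18 ]
scene (0.2, 0.22) 165 [ 0.4172 -0.0252  0.0231] 0.0028 [ 0.39  -0.046  0.2  ]
scene (0.22, 0.25) 181 [ 0.4177 -0.0249  0.0186] 0.0023 [ 0.393 -0.039  0.22 ]
side (0.15, 0.18) 91 [ 0.4176 -0.0271  0.0274] 0.0017 [ 0.388 -0.057  0.153]
side (0.18, 0.2) 62 [ 0.4181 -0.027   0.0264] 0.0016 [ 0.39  -0.056  0.18 ]
side (0.2, 0.22) 89 [ 0.4183 -0.0272  0.0238] 0.0023 [ 0.39  -0.055  0.2  ]
side (0.22, 0.25) 75 [ 0.4187 -0.0276  0.0198] 0.0017 [ 0.396 -0.051  0.22 ]
```

The mill hangs upright and is centred on d1. Lowering it.

>>> play_rows(
  increments="-0.1 0 2 0 -0.6; 0 0 3 0 -0.6; 0 0 3 0 -0.6; 0 0 3 0 -0.6; 0 0 1.5 0 -0.6",
)

```text
clock: 8.72
position: [0.4159, -0.0272, 0.1384]
ee_rot: [-2.217, -2.222, 0.003]
force: [-0.3, -0.5, -1.2]
width: 0.474
gripper_force: 22.8
```

>>> play_rows(
  increments="0 0 0.8 0 -0.6; 0 0 0.5 0 -0.6; 0 0 0.3 0 -0.6; 0 0 0.1 0 -0.6; 0 0 0 0 -0.6",
)

```text
clock: 9.13
position: [0.4184, -0.0279, 0.1251]
ee_rot: [2.22, 2.221, 0.002]
force: [-0.2, 0.3, -1.9]
width: 0.47
gripper_force: 22.9
```

>>> play_rows(
  increments="0 0 0.1 0 -0.6; 0 0 0.05 0 -0.6; 0 0 0 0 -0.6",
)

```text
clock: 9.38
position: [0.4191, -0.028, 0.1248]
ee_rot: [2.219, 2.219, 0.003]
force: [-4.2, 1.2, 17.1]
width: 0.473
gripper_force: 25.5
```

>>> play_rows(
  increments="0 0 -0.1 0 -0.6; 0 0 0 0 0.05; 0 0 0 0 0.3; 0 0 0 0 1; 0 0 0 0 1",
)

```text
clock: 9.8
position: [0.4176, -0.0283, 0.1238]
ee_rot: [2.221, 2.221, 0.0]
force: [1.0, 0.8, 0.0]
width: 0.691
gripper_force: 0.0
```

>>> play_rows(
  increments="0 0 0 0 1; 0 0 0 0 1; 0 0 -1 0 1; 0 0 -3 0 1; 0 0 -4 0 1",
)

```text
clock: 10.22
position: [0.4154, -0.0279, 0.2033]
ee_rot: [-2.217, -2.219, 0.004]
force: [0.8, -1.5, -1.4]
width: 0.99
gripper_force: 0.0
```

>>> play_rows(
  increments="0 0 -4 0 1; 0 0 -2 0 1; 0 0 0 0 1; 0 0 0 0 1",
)

```text
clock: 10.55
position: [0.4182, -0.0281, 0.2654]
ee_rot: [2.219, 2.22, 0.003]
force: [0.5, -0.5, -0.3]
width: 1.0
gripper_force: 0.0
```

```bash
cat >> h.py <<'E'
def check(c,bands,cams=("scene","side","wrist")):
    for n in cams:
        W=world(vision.get_image(n)).reshape(-1,3)
        for b in bands:
            P=W[(np.hypot(W[:,0]-c[0],W[:,1]-c[1])<.04)&(W[:,2]>b[0])&(W[:,2]<b[1])]
            if len(P)>25: print(n,b,len(P),*circ(P,c),"box",((P.max(0)+P.min(0))/2).round(4),np.ptp(P,axis=0).round(3))
E
python3 - <<'E'
from h import *
s=arm.observe(); print(s["position"],s["width"])
check((.4175,-.027),[(.03,.06),(.06,.1),(.1,.14),(.14,.17),(.17,.19)])
E
```

```text
[ 0.41824531 -0.02807967  0.26539173] 1.0003260646121233
scene (0.03, 0.06) 192 [ 0.4169 -0.0264  0.026 ] 0.0022 box [ 0.412  -0.0177  0.045 ] [0.049 0.043 0.03 ]
scene (0.06, 0.1) 252 [ 0.4164 -0.0262  0.0206] 0.0032 box [ 0.4139 -0.0216  0.0799] [0.046 0.045 0.039]
scene (0.1, 0.14) 208 [ 0.4168 -0.0278  0.0222] 0.0024 box [ 0.4118 -0.0242  0.1201] [0.044 0.044 0.04 ]
scene (0.14, 0.17) 261 [ 0.4126 -0.0237  0.0173] 0.005 box [ 0.4127 -0.025   0.155 ] [0.049 0.053 0.03 ]
scene (0.17, 0.19) 39 [ 0.4134 -0.0265  0.0062] 0.0036 box [ 0.4147 -0.0258  0.176 ] [0.022 0.026 0.012]
side (0.03, 0.06) 69 [ 0.4179 -0.029   0.0262] 0.0016 box [ 0.4133 -0.0346  0.0449] [0.047 0.043 0.03 ]
side (0.06, 0.1) 119 [ 0.4177 -0.0294  0.0221] 0.0027 box [ 0.4144 -0.0334  0.08  ] [0.048 0.048 0.039]
side (0.1, 0.14) 55 [ 0.4168 -0.0307  0.0219] 0.0023 box [ 0.4098 -0.0378  0.1202] [0.037 0.036 0.039]
side (0.14, 0.17) 161 [ 0.4149 -0.0329  0.0189] 0.0049 box [ 0.4144 -0.0329  0.1549] [0.046 0.047 0.03 ]
side (0.17, 0.19) 47 [ 0.4159 -0.0302  0.0106] 0.0043 box [ 0.416  -0.0313  0.1782] [0.031 0.028 0.016]
wrist (0.03, 0.06) 188 [ 0.4139 -0.0275  0.0264] 0.0005 box [ 0.4138 -0.0173  0.045 ] [0.053 0.034 0.03 ]
wrist (0.06, 0.1) 538 [ 0.414  -0.0308  0.0244] 0.0022 box [ 0.4143 -0.0161  0.0799] [0.051 0.028 0.04 ]
wrist (0.1, 0.14) 137 [ 0.4144 -0.0303  0.0246] 0.0009 box [ 0.4142 -0.0131  0.1194] [0.045 0.016 0.036]
wrist (0.14, 0.17) 1483 [ 0.4146 -0.0281  0.0197] 0.0032 box [ 0.4148 -0.0294  0.1582] [0.049 0.05  0.024]
wrist (0.17, 0.19) 780 [ 0.4147 -0.0305  0.0099] 0.0036 box [ 0.4153 -0.0283  0.1774] [0.03  0.03  0.015]
```

The mill stands upright about 2 mm from the disc's centre. Next I move above the grinder and look at where its head meets the body.

>>> play_rows(
  increments="2 0 0 0 1; 4 -0.2 0 0 1; 4 -0.2 0 0 1; 4 -0.2 0 0 1; 4 -0.1 0 0 1",
)

```text
clock: 11.12
position: [0.4093, 0.1531, 0.2629]
ee_rot: [-2.221, -2.22, 0.003]
force: [1.7, -0.9, 0.3]
width: 1.001
gripper_force: 0.0
```

>>> play_rows(
  increments="2 0 0 0 1; 1.1 0 0 0 1; 0 0 0 0 1; 0 0 0 0 1",
)

```text
clock: 11.45
position: [0.4098, 0.1826, 0.2628]
ee_rot: [-2.218, -2.223, 0.003]
force: [0.2, -0.2, -0.4]
width: 1.001
gripper_force: 0.0
```

```bash
python3 - <<'E'
from h import *
s=arm.observe(); print(s["position"],s["ee_rot"])
p=vision.get_image("wrist"); W=world(p); f=p["frame"]
q=vision.get_image("scene"); 
T=q["cam_to_world"];K=q["mtx"]
for z in (0,.03,.064,.08,.09,.1,.11,.129):
    c=(np.array([.40,.194,z])-T[:3,3])@T[:3,:3]; print(z,round(K[0,0]*c[0]/-c[2]+K[0,2]),round(K[1,1]*c[1]/c[2]+K[1,2]))
a=cv2.resize(q["frame"][240:330,220:310],None,fx=6,fy=6,interpolation=cv2.INTER_CUBIC)
cv2.imwrite("pics/gr.png",a[...,::-1])
check((.411,.183),[(.02,.06),(.06,.1),(.1,.125)],("wrist",))
E
```

```text
[0.40981093 0.18264475 0.2627698 ] [-2.2184945  -2.22272235  0.00296745]
0 257 311
0.03 256 302
0.064 255 291
0.08 255 286
0.09 255 283
0.1 254 280
0.11 254 277
0.129 253 270
wrist (0.02, 0.06) 212 [0.4108 0.1824 0.0242] 0.0009 box [0.41   0.1969 0.0367] [0.048 0.022 0.031]
wrist (0.06, 0.1) 228 [0.411  0.1825 0.0235] 0.0006 box [0.4111 0.1965 0.0846] [0.047 0.021 0.03 ]
wrist (0.1, 0.125) 413 [0.411  0.1831 0.0218] 0.001 box [0.411  0.1831 0.1123] [0.046 0.046 0.024]
```

View pics/gr.png

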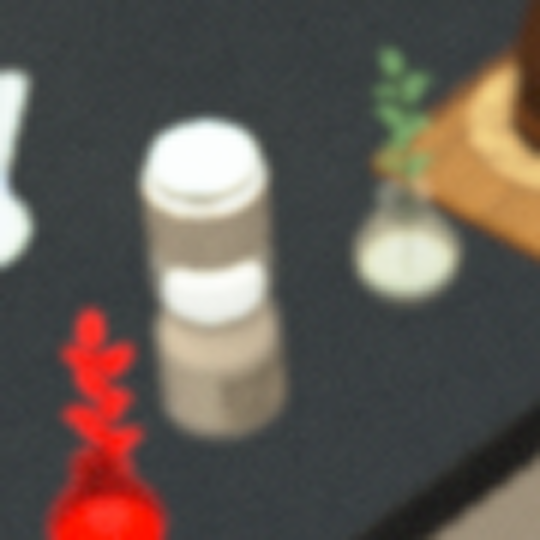

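The crop shows the white cap at the top (rows 120–215, about z > 0.11), the body below it, the red look-alike lower left and the vase to the right. I grip at z ≈ 0.087, the lowest the gripper body allows.

>>> play_rows(
  increments="0 0.1 3 0 1; 0 0 4 0 1; 0 0 4 0 1; 0 0 4 0 1; 0 0 2 0 1",
)

```text
clock: 12.02
position: [0.4096, 0.18, 0.0899]
ee_rot: [-2.223, -2.218, 0.007]
force: [-0.8, -0.1, -0.4]
width: 0.999
gripper_force: 0.0
```

>>> play_rows(
  increments="0 0 1.2 0 1; 0 0 0.8 0 1; 0 0 0.5 0 1; 0 0 0 0 1; 0 0 0 0 0.5",
)

```text
clock: 12.43
position: [0.412, 0.1827, 0.0693]
ee_rot: [2.222, 2.221, 0.001]
force: [0.4, -0.5, -0.0]
width: 0.967
gripper_force: 0.0
```

>>> play_rows(
  increments="0 0 0 0 0.1; 0 0 0 0 -0.5; 0 0 0 0 -0.5; 0 0 0 0 -0.5; 0 0 0 0 -0.5",
  grip_force=25,
)

```text
clock: 12.85
position: [0.4116, 0.1828, 0.069]
ee_rot: [2.221, 2.221, 0.001]
force: [0.5, -0.5, 0.9]
width: 0.615
gripper_force: 0.0
```

>>> play_rows(
  increments="0 0 0 0 -0.5; 0 0 0 0 -0.5; 0 0 0 0 -0.5; 0 0 0 0 -0.5",
)

```text
clock: 13.18
position: [0.4116, 0.1829, 0.0688]
ee_rot: [2.221, 2.221, 0.0]
force: [0.7, 0.6, 0.6]
width: 0.492
gripper_force: 25.0
```

>>> play_rows(
  increments="0 0 -1 0 -0.6; 0 0 -3 0 -0.6; 0 0 -4 0 -0.6; 0 0 -4 0 -0.6; 0 0 -4 0 -0.6",
)

```text
clock: 13.6
position: [0.4101, 0.1828, 0.2307]
ee_rot: [-2.219, -2.222, 0.002]
force: [2.2, 0.6, -2.6]
width: 0.493
gripper_force: 25.0
```

>>> play_rows(
  increments="0 0 -4 0 -0.6; 0 0 -2 0 -0.6; -1 0 0 0 -0.6; -2 0 0 0 -0.6; -3 0 0 0 -0.6",
)

```text
clock: 14.02
position: [0.4106, 0.1246, 0.2896]
ee_rot: [-2.215, -2.227, -0.002]
force: [0.1, -0.3, -3.2]
width: 0.494
gripper_force: 25.0
```

>>> play_rows(
  increments="-3.5 0.3 0 0 -0.6; -3.5 0.3 0 0 -0.6; -3.5 0.3 0 0 -0.6; -3.5 0.3 0 0 -0.6; -3.5 0.3 0 0 -0.6",
)

```text
clock: 14.43
position: [0.4256, -0.0535, 0.2891]
ee_rot: [-2.22, -2.222, 0.0]
force: [0.7, -0.1, -3.0]
width: 0.499
gripper_force: 25.0
```

>>> play_rows(
  increments="-3.5 0 0 0 -0.6; -2.5 0 0 0 -0.6; -1.4 0 0 0 -0.6; -0.5 0 0 0 -0.6; 0 0 0 0 -0.6",
)

```text
clock: 14.85
position: [0.426, -0.1318, 0.2887]
ee_rot: [-2.223, -2.219, 0.0]
force: [0.5, 0.5, -3.5]
width: 0.493
gripper_force: 25.0
```

```bash
python3 - <<'E'
from h import *
s=arm.observe(); print(s["position"],s["ee_rot"],s["width"],s["gripper_force"],s["force"])
check(s["position"][:2],[(.2,.23),(.23,.26),(.26,.28)],("scene","side"))
s=arm.observe(); print(s["position"])
E
```

```text
[ 0.42599892 -0.13175277  0.28870835] [-2.22253856e+00 -2.21911477e+00  1.60574509e-04] 0.49257362954635237 24.99224692583084 [ 0.52827957  0.54186407 -3.46269889]
scene (0.2, 0.23) 64 [ 0.4281 -0.1306  0.0243] 0.0018 box [ 0.4236 -0.1216  0.2236] [0.044 0.036 0.012]
scene (0.23, 0.26) 216 [ 0.4272 -0.1297  0.0239] 0.0022 box [ 0.4232 -0.1245  0.245 ] [0.047 0.046 0.03 ]
scene (0.26, 0.28) 138 [ 0.4277 -0.1299  0.0218] 0.0024 box [ 0.4222 -0.1249  0.27  ] [0.04  0.041 0.02 ]
side (0.23, 0.26) 88 [ 0.428  -0.1318  0.0241] 0.0013 box [ 0.4212 -0.1375  0.245 ] [0.039 0.041 0.03 ]
side (0.26, 0.28) 68 [ 0.4283 -0.1317  0.0224] 0.0019 box [ 0.4223 -0.1369  0.2703] [0.039 0.039 0.019]
[ 0.42640712 -0.12964619  0.28884115]
```

>>> play_rows(
  increments="0 0 3 0 -0.6; 0 0 4 0 -0.6; 0 0 4 0 -0.6; 0 0 4 0 -0.6; 0 0 2.5 0 -0.6",
)

```text
clock: 15.37
position: [0.4249, -0.1289, 0.1109]
ee_rot: [-2.216, -2.223, 0.001]
force: [-0.4, -0.4, -4.1]
width: 0.491
gripper_force: 25.0
```

>>> play_rows(
  increments="0 0 1.5 0 -0.6; 0 0 0.8 0 -0.6; 0 0 0.4 0 -0.6; 0 0 0.2 0 -0.6; 0 0 0 0 -0.6",
)

```text
clock: 15.78
position: [0.4273, -0.1308, 0.0855]
ee_rot: [2.22, 2.222, 0.001]
force: [0.9, 0.4, -2.6]
width: 0.495
gripper_force: 25.0
```

>>> play_rows(
  increments="0 0 0.1 0 -0.6; 0 0 0 0 -0.6",
)

```text
clock: 15.95
position: [0.4272, -0.1313, 0.0845]
ee_rot: [2.22, 2.22, 0.001]
force: [0.2, 0.2, -3.3]
width: 0.494
gripper_force: 25.0
```

>>> play_rows(
  increments="0 0 0.1 0 -0.6; 0 0 0.05 0 -0.6; 0 0 0 0 -0.6",
)

```text
clock: 16.2
position: [0.4266, -0.1313, 0.0824]
ee_rot: [2.221, 2.221, 0.0]
force: [-1.0, 0.4, -3.3]
width: 0.493
gripper_force: 25.0
```

>>> play_rows(
  increments="0 0 0.08 0 -0.6; 0 0 0 0 -0.6",
)

```text
clock: 16.37
position: [0.4268, -0.1313, 0.0818]
ee_rot: [2.221, 2.221, 0.0]
force: [-0.8, -0.5, 3.1]
width: 0.498
gripper_force: 25.0
```

>>> play_rows(
  increments="0 0 0 0 0.1; 0 0 0 0 0.4; 0 0 0 0 1; 0 0 0 0 1; 0 0 0 0 1",
)

```text
clock: 16.78
position: [0.4265, -0.1312, 0.0814]
ee_rot: [2.221, 2.222, 0.0]
force: [-0.4, 0.1, -0.0]
width: 0.79
gripper_force: 0.0
```

>>> play_rows(
  increments="0 0 0 0 1; 0 0 -1 0 1; 0 0 -4 0 1; 0 0 -4 0 1; 0 0 -4 0 1",
)

```text
clock: 17.2
position: [0.4259, -0.1304, 0.2136]
ee_rot: [-2.219, -2.222, -0.0]
force: [0.9, -0.6, 0.1]
width: 0.997
gripper_force: 0.0
```

>>> play_rows(
  increments="0 0 -4 0 1; 0 0 -1.5 0 1; 2 0 0 0 1; 4 -0.2 0 0 1; 4 -0.2 0 0 1",
)

```text
clock: 17.62
position: [0.4224, -0.0308, 0.2675]
ee_rot: [2.224, 2.217, 0.001]
force: [0.1, 1.5, -0.6]
width: 0.999
gripper_force: 0.0
```

>>> play_rows(
  increments="4 -0.2 0 0 1; 4 -0.2 0 0 1; 4 -0.2 0 0 1; 4 -0.2 0 0 1; 4 -0.2 0 0 1",
)

```text
clock: 18.03
position: [0.4117, 0.1707, 0.2674]
ee_rot: [2.221, 2.221, 0.001]
force: [1.3, 0.0, 0.2]
width: 0.998
gripper_force: 0.0
```

>>> play_rows(
  increments="4 -0.2 0 0 1; 4 -0.2 0 0 1; 4 -0.2 0 0 1; 4 -0.2 0 0 1; 2.5 0 0 0 1",
)

```text
clock: 18.45
position: [0.4027, 0.3579, 0.2672]
ee_rot: [-2.217, -2.224, -0.002]
force: [0.4, -0.5, 0.8]
width: 1.0
gripper_force: 0.0
```

>>> play_rows(
  increments="1.3 0 0 0 1; 0.5 0 0 0 1; 0 0 0 0 1; 0 0 0 0 1",
)

```text
clock: 18.78
position: [0.4045, 0.3709, 0.2666]
ee_rot: [2.221, 2.221, -0.001]
force: [-0.4, -0.2, -0.6]
width: 1.002
gripper_force: 0.0
```

```bash
python3 - <<'E'
from h import *
s=arm.observe(); print(s["position"],s["ee_rot"])
check((.427,-.1315),[(.03,.07),(.07,.11),(.11,.135)],("scene","side"))
p=vision.get_image("wrist"); W=world(p).reshape(-1,3)
P=W[(np.hypot(W[:,0]-.4055,W[:,1]-.371)<.06)&(W[:,2]>.084)&(W[:,2]<.105)]; print("tin",len(P),cv2.minAreaRect((P[:,:2]*1000).astype(np.float32)))
s=arm.observe(); print(s["position"])
E
```

```text
[0.4045431  0.37088041 0.26658227] [ 2.22116869e+00  2.22086728e+00 -8.40549652e-04]
scene (0.03, 0.07) 231 [ 0.4281 -0.1293  0.0228] 0.0027 box [ 0.4241 -0.125   0.0503] [0.046 0.046 0.039]
scene (0.07, 0.11) 204 [ 0.4282 -0.1297  0.0221] 0.0023 box [ 0.4237 -0.1265  0.09  ] [0.044 0.046 0.04 ]
scene (0.11, 0.135) 158 [ 0.4279 -0.1292  0.0216] 0.0025 box [ 0.4244 -0.1269  0.1225] [0.045 0.045 0.025]
side (0.03, 0.07) 101 [ 0.428  -0.133   0.0231] 0.0019 box [ 0.4232 -0.1362  0.0501] [0.043 0.043 0.039]
side (0.07, 0.11) 74 [ 0.4285 -0.1329  0.0222] 0.0017 box [ 0.4201 -0.1384  0.0902] [0.035 0.038 0.039]
side (0.11, 0.135) 79 [ 0.4284 -0.133   0.0215] 0.0032 box [ 0.4258 -0.1325  0.1225] [0.043 0.048 0.025]
tin 2575 ((404.2077941894531, 371.9732971191406), (51.17363739013672, 61.49781036376953), 1.0130261182785034)
[0.40502531 0.37030014 0.2666376 ]
```

Grinder is upright and centred on d2. Now the tin: lower and grip at z ≈ 0.056.

>>> play_rows(
  increments="0.15 0 3 -1 1; 0 0 4 0 1; 0 0 4 0 1; 0 0 4 0 1; 0 0 3 0 1",
)

```text
clock: 19.35
position: [0.4044, 0.3709, 0.0839]
ee_rot: [2.203, 2.238, -0.003]
force: [0.1, -0.6, -0.1]
width: 1.0
gripper_force: 0.0
```

>>> play_rows(
  increments="0 0 2.2 0 1; 0 0 1.4 0 1; 0 0 0.9 0 1; 0 0 0.5 0 1; 0 0 0 0 0.5",
)

```text
clock: 19.77
position: [0.4047, 0.3726, 0.0361]
ee_rot: [2.203, 2.24, -0.001]
force: [-0.6, 0.2, 1.0]
width: 0.962
gripper_force: 0.0
```

>>> play_rows(
  increments="0 0 0 0 0.2; 0 0 0 0 -0.5; 0 0 0 0 -0.5; 0 0 0 0 -0.5; 0 0 0 0 -0.5",
  grip_force=20,
)

```text
clock: 20.18
position: [0.4047, 0.3735, 0.0369]
ee_rot: [2.202, 2.241, 0.001]
force: [-0.3, 0.9, 0.1]
width: 0.614
gripper_force: 0.0
```

>>> play_rows(
  increments="0 0 0 0 -0.5; 0 0 0 0 -0.5; 0 0 0 0 -0.5; 0 0 0 0 -0.5",
)

```text
clock: 20.52
position: [0.4047, 0.3735, 0.0367]
ee_rot: [2.202, 2.241, 0.001]
force: [0.7, 0.1, 4.2]
width: 0.558
gripper_force: 20.0
```

>>> play_rows(
  increments="0 0 -1 0 -0.5; 0 0 -3 1 -0.5; 0 0 -4 0 -0.5; 0 0 -4 0 -0.5; 0 0 -4 0 -0.5",
)

```text
clock: 20.93
position: [0.4033, 0.3729, 0.1983]
ee_rot: [-2.22, -2.222, 0.002]
force: [-0.0, 0.8, -2.4]
width: 0.562
gripper_force: 20.0
```

>>> play_rows(
  increments="0 0 -3.5 0 -0.5; 0 0 -1.5 0 -0.5; 0 0 0 0 -0.5; -1 0 0 0 -0.5; -2 0 0 0 -0.5",
)

```text
clock: 21.35
position: [0.4031, 0.3437, 0.2453]
ee_rot: [-2.217, -2.224, 0.002]
force: [0.2, -1.1, -1.9]
width: 0.558
gripper_force: 20.0
```

>>> play_rows(
  increments="-4 0.23 0 0 -0.5; -4 0.23 0 0 -0.5; -4 0.23 0 0 -0.5; -4 0.23 0 0 -0.5; -4 0.23 0 0 -0.5",
)

```text
clock: 21.77
position: [0.4142, 0.1402, 0.2447]
ee_rot: [-2.221, -2.22, 0.005]
force: [1.1, 0.3, -1.4]
width: 0.558
gripper_force: 20.0
```

>>> play_rows(
  increments="-4 0.23 0 0 -0.5; -4 0.23 0 0 -0.5; -4 0.23 0 0 -0.5; -4 0.23 0 0 -0.5; -4 0.23 0 0 -0.5",
)

```text
clock: 22.18
position: [0.4252, -0.0593, 0.245]
ee_rot: [-2.221, -2.219, 0.003]
force: [0.9, 0.7, -2.2]
width: 0.555
gripper_force: 20.0
```

>>> play_rows(
  increments="-4 0.23 0 0 -0.5; -4 0.23 0 0 -0.5; -4 0.23 0 0 -0.5; -4 0.23 0 0 -0.5; -1.4 0 0 0 -0.5",
)

```text
clock: 22.6
position: [0.4339, -0.2373, 0.2442]
ee_rot: [-2.227, -2.212, 0.005]
force: [0.6, 0.3, -1.8]
width: 0.556
gripper_force: 20.0
```

>>> play_rows(
  increments="-0.5 0 0 0 -0.5; 0 0 0 0 -0.5; 0 0 0 0 -0.5; 0 0 0 0 -0.5",
)

```text
clock: 22.93
position: [0.4365, -0.2338, 0.2461]
ee_rot: [-2.218, -2.223, -0.0]
force: [-0.5, 0.5, -2.1]
width: 0.561
gripper_force: 20.0
```

```bash
python3 - <<'E'
from h import *
s=arm.observe(); print(s["position"],s["ee_rot"],s["width"],s["gripper_force"],s["force"])
for n in ("scene","side","wrist"):
    p=vision.get_image(n); W=world(p).reshape(-1,3)
    P=W[(abs(W[:,0]-.437)<.05)&(abs(W[:,1]+.2365)<.05)&(W[:,2]>.19)&(W[:,2]<.31)]
    P2=P[(P[:,2]<.27)]
    print(n,len(P2),cv2.minAreaRect((P2[:,:2]*1000).astype(np.float32)),P2.min(0).round(3),P2.max(0).round(3))
s=arm.observe(); print(s["position"])
E
```

```text
[ 0.43648467 -0.23377531  0.24605172] [-2.21781907e+00 -2.22342778e+00 -8.38190846e-05] 0.5614813392026328 19.99980479478836 [-0.47336664  0.48166122 -2.10086264]
scene 565 ((424.24066162109375, -222.35623168945312), (76.07682037353516, 43.99468231201172), 53.04143142700195) [ 0.409 -0.266  0.209] [ 0.463 -0.197  0.27 ]
side 141 ((431.2597961425781, -262.42572021484375), (25.140506744384766, 55.177581787109375), 59.09331512451172) [ 0.412 -0.268  0.208] [ 0.461 -0.239  0.27 ]
wrist 2098 ((436.37469482421875, -206.1226806640625), (2.708746910095215, 48.98430252075195), 89.89525604248047) [ 0.412 -0.208  0.216] [ 0.461 -0.205  0.27 ]
[ 0.43682841 -0.23439685  0.24650409]
```

The tin sits within 1 mm of d3's centre. Lowering it.

>>> play_rows(
  increments="0 0 3 0 -0.5; 0 0 4 0 -0.5; 0 0 4 0 -0.5; 0 0 4 0 -0.5; 0 0 2 0 -0.5",
)

```text
clock: 23.5
position: [0.4346, -0.2342, 0.0728]
ee_rot: [-2.217, -2.22, 0.002]
force: [-0.4, -0.1, -2.2]
width: 0.554
gripper_force: 20.0
```

>>> play_rows(
  increments="0 0 1.2 0 -0.5; 0 0 0.7 0 -0.5; 0 0 0.4 0 -0.5; 0 0 0.1 0 -0.5; 0 0 0 0 -0.5",
)

```text
clock: 23.92
position: [0.4373, -0.2358, 0.0531]
ee_rot: [2.22, 2.221, 0.0]
force: [-0.1, -0.4, -1.1]
width: 0.558
gripper_force: 20.0
```

>>> play_rows(
  increments="0 0 0.1 0 -0.5; 0 0 0 0 -0.5",
)

```text
clock: 24.08
position: [0.4373, -0.236, 0.0522]
ee_rot: [2.22, 2.22, 0.001]
force: [0.2, 0.6, -2.2]
width: 0.558
gripper_force: 20.0
```

>>> play_rows(
  increments="0 0 0.15 0 -0.5; 0 0 0 0 -0.5",
)

```text
clock: 24.25
position: [0.4368, -0.2359, 0.0501]
ee_rot: [2.221, 2.221, 0.0]
force: [-0.5, -0.2, -2.0]
width: 0.558
gripper_force: 20.0
```

>>> play_rows(
  increments="0 0 0.06 0 -0.5; 0 0 0 0 -0.5",
)

```text
clock: 24.42
position: [0.4369, -0.2356, 0.0497]
ee_rot: [2.221, 2.221, 0.0]
force: [-0.0, 0.8, 1.9]
width: 0.557
gripper_force: 20.0
```

>>> play_rows(
  increments="0 0 0 0 0.2; 0 0 0 0 0.5; 0 0 0 0 1; 0 0 0 0 1; 0 0 0 0 1",
)

```text
clock: 24.83
position: [0.4367, -0.2358, 0.0493]
ee_rot: [2.221, 2.222, -0.0]
force: [-0.7, 0.0, 1.1]
width: 0.839
gripper_force: 0.0
```

>>> play_rows(
  increments="0 0 -1 0 1; 0 0 -4 0 1; 0 0 -4 0 1; 0 0 -4 0 1; 0 0 -4 0 1",
)

```text
clock: 25.25
position: [0.4364, -0.2351, 0.222]
ee_rot: [-2.22, -2.222, -0.001]
force: [0.5, -2.2, -0.3]
width: 1.0
gripper_force: 0.0
```

>>> play_rows(
  increments="0 0 -2 0 1; 2 0 0 0 1; 4 0.28 0 0 1; 4 0.28 0 0 1; 4 0.28 0 0 1",
)

```text
clock: 25.67
position: [0.4448, -0.0942, 0.2403]
ee_rot: [2.222, 2.22, 0.001]
force: [0.5, -0.1, -0.4]
width: 0.997
gripper_force: 0.0
```

>>> play_rows(
  increments="4 0.28 0 0 1; 4 0.28 0 0 1; 4 0.28 0 0 1; 4 0.28 0 0 1; 4 0.28 0 0 1",
)

```text
clock: 26.08
position: [0.4586, 0.1062, 0.2403]
ee_rot: [2.221, 2.221, 0.001]
force: [0.3, -0.1, -1.2]
width: 0.996
gripper_force: 0.0
```

>>> play_rows(
  increments="4 0.28 0 0 1; 4 0.28 0 0 1; 4 0.28 0 0 1; 4 0.28 0 0 1; 4 0.28 0 0 1",
)

```text
clock: 26.5
position: [0.4727, 0.3061, 0.24]
ee_rot: [2.221, 2.221, 0.0]
force: [1.1, 0.3, 0.1]
width: 0.998
gripper_force: 0.0
```

>>> play_rows(
  increments="4 0.28 0 0 1; 4 0.28 0 0 1; 3.5 0 0 0 1; 1.3 0 0 0 1; 0.5 0 0 0 1",
)

```text
clock: 26.92
position: [0.4768, 0.4403, 0.2395]
ee_rot: [-2.215, -2.225, 0.0]
force: [-0.2, -1.0, -0.3]
width: 0.999
gripper_force: 0.0
```

>>> play_rows(
  increments="0 0 0 0 1; 0 0 0 0 1; 0 0 0 0 1",
)

```text
clock: 27.17
position: [0.4795, 0.4352, 0.2396]
ee_rot: [2.223, 2.218, -0.0]
force: [0.1, -0.4, 0.4]
width: 1.002
gripper_force: 0.0
```

```bash
python3 - <<'E'
from h import *
s=arm.observe(); print(s["position"],s["ee_rot"])
p=vision.get_image("wrist"); save(p,"w4"); W=world(p).reshape(-1,3)
check((.479,.437),[(.02,.05),(.05,.08),(.064,.08)],("wrist",))
P=W[(abs(W[:,0]-.479)<.07)&(abs(W[:,1]-.437)<.06)&(W[:,2]>.02)&(np.hypot(W[:,0]-.479,W[:,1]-.437)>.04)]
P=P[P[:,2]<.2]; print("other",len(P),P.min(0) if len(P) else "",P.max(0) if len(P) else "")
for n in ("scene","side"):
    p=vision.get_image(n); W=world(p).reshape(-1,3)
    P=W[(abs(W[:,0]-.437)<.05)&(abs(W[:,1]+.2365)<.05)&(W[:,2]>.1)&(W[:,2]<.12)]
    print(n,cv2.minAreaRect((P[:,:2]*1000).astype(np.float32)),P.mean(0).round(4))
s=arm.observe(); print(s["position"])
E
```

```text
[0.47954904 0.43523667 0.23964568] [ 2.22266118e+00  2.21824586e+00 -3.62107689e-04]
wrist (0.02, 0.05) 145 [0.4788 0.4366 0.0331] 0.0002 box [0.4771 0.4598 0.035 ] [0.058 0.02  0.03 ]
wrist (0.05, 0.08) 2729 [0.4789 0.4374 0.0232] 0.0079 box [0.4792 0.4376 0.0637] [0.065 0.065 0.027]
wrist (0.064, 0.08) 357 [0.4787 0.4377 0.0081] 0.0064 box [0.477  0.4355 0.0707] [0.06  0.055 0.013]
other 0  
scene ((439.03271484375, -233.95745849609375), (53.697330474853516, 64.82202911376953), 1.035965085029602) [ 0.4368 -0.2328  0.1041]
side ((438.2228088378906, -238.92919921875), (61.82687759399414, 53.46040344238281), 88.30888366699219) [ 0.4379 -0.239   0.1062]
[0.47930052 0.43608482 0.2396531 ]
```

>>> play_rows(
  increments="0 0 3 0 1; 0 0 4 0 1; 0 0 4 0 1; 0 0 4 0 1; 0 0 3 0 1",
)

```text
clock: 27.78
position: [0.4783, 0.4354, 0.0563]
ee_rot: [2.222, 2.22, -0.004]
force: [-0.1, -0.6, 0.2]
width: 1.0
gripper_force: 0.0
```

>>> play_rows(
  increments="0 0 1.8 0 1; 0 0 1 0 1; 0 0 0.5 0 1; 0 0 0.3 0 1; 0 0 0 0 1",
)

```text
clock: 28.2
position: [0.479, 0.4377, 0.0241]
ee_rot: [-2.221, -2.221, -0.002]
force: [-0.6, -0.2, 1.1]
width: 1.002
gripper_force: 0.0
```

>>> play_rows(
  increments="0.05 0 0 0 0.6; 0 0 0 0 0; 0 0 0 0 -0.3; 0 0 0 0 -0.3; 0 0 0 0 -0.3",
  grip_force=25,
)

```text
clock: 28.62
position: [0.4791, 0.438, 0.0239]
ee_rot: [2.221, 2.221, 0.002]
force: [0.6, 0.1, 3.7]
width: 0.693
gripper_force: 25.1
```

>>> play_rows(
  increments="0 0 0 0 -0.3; 0 0 0 0 -0.3; 0 0 0 0 -0.3",
)

```text
clock: 28.87
position: [0.4791, 0.438, 0.0238]
ee_rot: [2.221, 2.221, 0.002]
force: [-0.4, -0.8, 6.1]
width: 0.694
gripper_force: 25.0
```

>>> play_rows(
  increments="0 0 -1 0 -0.3; 0 0 -3 0 -0.3; 0 0 -4 0 -0.3; 0 0 -4 0 -0.3; 0 0 -4 0 -0.3",
)

```text
clock: 29.28
position: [0.4776, 0.4373, 0.1848]
ee_rot: [-2.22, -2.222, 0.003]
force: [0.5, 0.3, -1.9]
width: 0.691
gripper_force: 25.0
```

>>> play_rows(
  increments="0 0 -4 0 -0.3; 0 0 -2 0 -0.3; 0 0 0 0 -0.3; -1 0 0 0 -0.3; -2 0 0 0 -0.3",
)

```text
clock: 29.7
position: [0.4768, 0.4084, 0.2417]
ee_rot: [-2.217, -2.224, 0.003]
force: [-0.2, -0.4, -2.1]
width: 0.691
gripper_force: 25.0
```

>>> play_rows(
  increments="-4 -0.2 0 0 -0.3; -4 -0.2 0 0 -0.3; -4 -0.2 0 0 -0.3; -4 -0.2 0 0 -0.3; -4 -0.2 0 0 -0.3",
)

```text
clock: 30.12
position: [0.4668, 0.2043, 0.241]
ee_rot: [-2.221, -2.22, 0.007]
force: [1.6, -0.3, -2.1]
width: 0.689
gripper_force: 25.0
```

>>> play_rows(
  increments="-4 -0.2 0 0 -0.3; -4 -0.2 0 0 -0.3; -4 -0.2 0 0 -0.3; -4 -0.2 0 0 -0.3; -4 -0.2 0 0 -0.3",
)

```text
clock: 30.53
position: [0.4562, 0.005, 0.2415]
ee_rot: [-2.221, -2.219, 0.004]
force: [1.6, -0.1, -2.6]
width: 0.687
gripper_force: 25.0
```

>>> play_rows(
  increments="-4 -0.2 0 0 -0.3; -4 -0.2 0 0 -0.3; -4 -0.2 0 0 -0.3; -4 -0.2 0 0 -0.3; -4 -0.2 0 0 -0.3",
)

```text
clock: 30.95
position: [0.446, -0.1943, 0.2415]
ee_rot: [-2.22, -2.218, 0.003]
force: [1.2, 0.2, -2.3]
width: 0.69
gripper_force: 25.0
```

>>> play_rows(
  increments="-4 -0.2 0 0 -0.3; -4 0 0 0 -0.3; -4 0 0 0 -0.3; -2 0 0 0 -0.3; -0.9 0 0 0 -0.3",
)

```text
clock: 31.37
position: [0.4433, -0.3454, 0.2404]
ee_rot: [-2.225, -2.212, 0.003]
force: [-0.1, -0.8, -2.3]
width: 0.691
gripper_force: 25.0
```

>>> play_rows(
  increments="0 0 0 0 -0.3; 0 0 0 0 -0.3; 0 0 0 0 -0.3; 0 0 0 0 -0.3",
)

```text
clock: 31.7
position: [0.447, -0.3391, 0.2433]
ee_rot: [-2.218, -2.224, -0.0]
force: [-0.5, 0.3, -2.7]
width: 0.69
gripper_force: 25.0
```

```bash
python3 - <<'E'
from h import *
s=arm.observe(); print(s["position"],s["ee_rot"],s["width"],s["gripper_force"],s["force"])
check((.447,-.341),[(.225,.25),(.25,.27)],("scene","side","wrist"))
s=arm.observe(); print(s["position"])
E
```

```text
[ 0.44700482 -0.33910636  0.24326728] [-2.21778581e+00 -2.22424083e+00 -4.33962308e-04] 0.6902078336960932 24.999477386008948 [-0.47362229  0.27412402 -2.65169838]
scene (0.225, 0.25) 197 [ 0.4477 -0.3377  0.0316] 0.0025 box [ 0.4441 -0.3307  0.2375] [0.063 0.057 0.025]
scene (0.25, 0.27) 158 [ 0.4475 -0.3378  0.0317] 0.0023 box [ 0.4422 -0.3297  0.26  ] [0.059 0.053 0.02 ]
side (0.225, 0.25) 37 [ 0.4488 -0.341   0.0328] 0.0009 box [ 0.4358 -0.3663  0.2375] [0.035 0.015 0.022]
wrist (0.225, 0.25) 878 [ 0.4459 -0.341   0.0331] 0.0002 box [ 0.4441 -0.3209  0.2375] [0.061 0.027 0.025]
wrist (0.25, 0.27) 1013 [ 0.446  -0.3408  0.0329] 0.0002 box [ 0.4452 -0.3203  0.26  ] [0.063 0.026 0.02 ]
[ 0.4470135  -0.34014025  0.24359247]
```

>>> play_rows(
  increments="0 0 3 0 -0.3; 0 0 4 0 -0.3; 0 0 4 0 -0.3; 0 0 4 0 -0.3; 0 0 2.5 0 -0.3",
)

```text
clock: 32.27
position: [0.4451, -0.3399, 0.065]
ee_rot: [-2.218, -2.22, 0.001]
force: [-1.0, -0.1, -3.1]
width: 0.69
gripper_force: 25.0
```

>>> play_rows(
  increments="0 0 1.3 0 -0.3; 0 0 0.8 0 -0.3; 0 0 0.4 0 -0.3; 0 0 0.2 0 -0.3; 0 0 0 0 -0.3",
)

```text
clock: 32.68
position: [0.4474, -0.3414, 0.0421]
ee_rot: [2.22, 2.221, 0.0]
force: [-0.5, -0.2, -2.5]
width: 0.691
gripper_force: 25.0
```

>>> play_rows(
  increments="0 0 0.1 0 -0.3; 0 0 0 0 -0.3",
)

```text
clock: 32.85
position: [0.4473, -0.3416, 0.0413]
ee_rot: [2.22, 2.22, 0.0]
force: [-0.1, 0.3, -2.4]
width: 0.694
gripper_force: 25.0
```

>>> play_rows(
  increments="0 0 0.08 0 -0.3; 0 0 0 0 -0.3",
)

```text
clock: 33.02
position: [0.447, -0.3414, 0.0399]
ee_rot: [2.221, 2.221, 0.0]
force: [0.5, -0.4, -2.1]
width: 0.69
gripper_force: 25.0
```

>>> play_rows(
  increments="0 0 0.18 0 -0.3; 0 0 0 0 -0.3",
)

```text
clock: 33.18
position: [0.4466, -0.3412, 0.0376]
ee_rot: [-2.221, -2.222, 0.0]
force: [-0.6, 0.2, -2.8]
width: 0.693
gripper_force: 25.0
```

>>> play_rows(
  increments="0 0 0.1 0 -0.3; 0 0 0 0 -0.3",
)

```text
clock: 33.35
position: [0.4468, -0.3412, 0.0369]
ee_rot: [2.221, 2.221, -0.0]
force: [-1.1, 0.3, -0.1]
width: 0.691
gripper_force: 25.0
```

Contact; releasing, rising and checking the whole row.

>>> play_rows(
  increments="0 0 0.03 0 -0.3; 0 0 0 0 0.5; 0 0 0 0 0.8; 0 0 0 0 1; 0 0 0 0 1",
)

```text
clock: 33.77
position: [0.4469, -0.3412, 0.0364]
ee_rot: [2.221, 2.222, 0.0]
force: [1.2, 0.4, -0.2]
width: 0.915
gripper_force: 0.0
```

>>> play_rows(
  increments="0 0 0 0 1; 0 0 -1 0 1; 0 0 -4 0 1; 0 0 -4 0 1; 0 0 -4 0 1",
)

```text
clock: 34.18
position: [0.4465, -0.3405, 0.1685]
ee_rot: [-2.22, -2.222, -0.001]
force: [1.7, -0.9, -0.2]
width: 1.004
gripper_force: 0.0
```

>>> play_rows(
  increments="0 0 -4 0 1; 0 0 -4 0 1; 0 0 -2 0 1; 0 0 0 0 1; 0 0 0 0 1",
)

```text
clock: 34.6
position: [0.4474, -0.3413, 0.2683]
ee_rot: [2.219, 2.219, 0.0]
force: [-1.4, 0.7, -0.5]
width: 1.002
gripper_force: 0.0
```

```bash
python3 - <<'E'
from h import *
s=arm.observe(); print(s["position"],s["force"],s["width"])
p=vision.get_image("scene"); save(p,"f1"); save(vision.get_image("wrist"),"f2")
for nm,c,b in (("mill",(.4175,-.027),[(.03,.06),(.11,.14)]),("grinder",(.427,-.1315),[(.03,.07),(.11,.135)]),("jar",(.447,-.341),[(.025,.06)]),("vase",(.407,.087),[(.02,.035)])):
    print(nm); check(c,b,("scene","side"))
W=world(p).reshape(-1,3); P=W[(abs(W[:,0]-.437)<.05)&(abs(W[:,1]+.2365)<.05)&(W[:,2]>.1)&(W[:,2]<.12)]
print("tin",cv2.minAreaRect((P[:,:2]*1000).astype(np.float32)))
E
```

```text
[ 0.44736227 -0.34134072  0.26829848] [-1.40954693  0.68687418 -0.54568882] 1.0015699763294568
mill
scene (0.03, 0.06) 197 [ 0.4167 -0.0261  0.0256] 0.0024 box [ 0.412  -0.0191  0.045 ] [0.048 0.043 0.03 ]
scene (0.11, 0.14) 160 [ 0.4169 -0.0272  0.0225] 0.0022 box [ 0.4138 -0.0255  0.1248] [0.044 0.048 0.029]
side (0.03, 0.06) 70 [ 0.4183 -0.0276  0.0279] 0.0016 box [ 0.4095 -0.0355  0.0442] [0.044 0.046 0.028]
grinder
scene (0.03, 0.07) 225 [ 0.4281 -0.1288  0.0228] 0.0027 box [ 0.4239 -0.1224  0.0499] [0.047 0.044 0.039]
scene (0.11, 0.135) 160 [ 0.4274 -0.1288  0.0212] 0.0027 box [ 0.4231 -0.1258  0.1225] [0.043 0.044 0.025]
side (0.03, 0.07) 99 [ 0.4286 -0.1324  0.0238] 0.0019 box [ 0.4224 -0.1372  0.0505] [0.043 0.043 0.039]
side (0.11, 0.135) 80 [ 0.4272 -0.134   0.0205] 0.0031 box [ 0.4254 -0.1342  0.1226] [0.041 0.044 0.024]
jar
scene (0.025, 0.06) 180 [ 0.444  -0.338   0.0284] 0.0028 box [ 0.4315 -0.33    0.0429] [0.039 0.05  0.034]
side (0.025, 0.06) 92 [ 0.4482 -0.343   0.0326] 0.0012 box [ 0.4349 -0.3454  0.0426] [0.042 0.061 0.035]
vase
scene (0.02, 0.035) 121 [0.4073 0.0872 0.0162] 0.0036 box [0.4046 0.0879 0.0275] [0.039 0.04  0.015]
tin ((437.0829772949219, -234.9007568359375), (55.015132904052734, 67.1759262084961), 1.617963433265686)
```

View pics/f1.png

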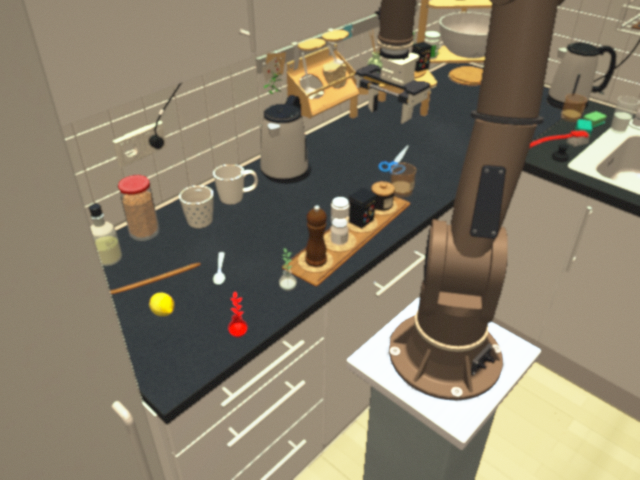

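View pics/f2.png

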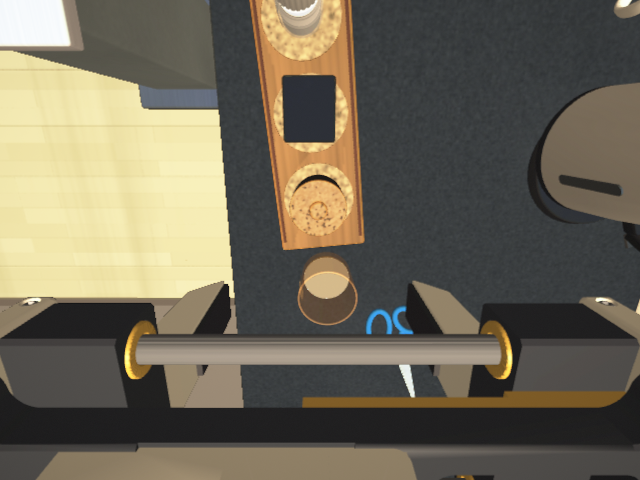

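The pictures show the mill (316,238), grinder (340,220), tin (362,208) and jar (383,195) upright and centred on their discs. Heights fall from the vase at (288,275) to the tumbler at (403,178). Vase, tumbler and red look-alike are where they were, and the gripper is clear. Handing in.

```bash
python3 -c "
from cell import job
print(job.sign_off())"
```

```text
the job is handed in; nothing more can be done
None
```

I placed the mill, grinder, tin and jar upright on the discs, tallest by the vase and shortest by the tumbler. The cameras showed each within a few millimetres of its disc's centre, the vase, tumbler and red look-alike were left alone, and I handed the job in at about 35 s.

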